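# Shim the rocking roller mixer and load a sample

## Robot

A 6-joint arm with a two-finger parallel gripper is mounted at the origin on the work surface. World frame = base frame: x ahead of the robot, y to its left, z up, the work surface at z = 0. Lengths are in m, angles in rad, forces in N, time in s.
With the tool pointing down it reaches from about 0.35 to 0.875 m from the base axis. Payload 4.2 kg.
Tool frame: the origin (TCP) lies midway between the tips of the shut fingers; the grasp point (between the pads) lies 19 mm behind it; z points along the fingers, y is the line along which they close (so a half turn about z gives the same grasp; the last joint's range is limited). The gripper opens to 85 mm and grips with 20 to 120 N. Pads are 22 mm wide; open, the fingers measure 114 mm over their backs; the gripper's body (76 mm by 85 mm) begins 54 mm behind the grasp point. The pads swing forward as they close: fully open they stand 13 mm farther back than shut.
Start: joints at [-1.025, 0.385, 0.008, 0, -1.194, -0.259], TCP at [0.177, -0.599, 0.231] pointing down, gripper open.
Joint ranges: [-3.14, 3.14], [-1.21, 2.06], [-1.07, 1.41], [-3.16, 2.05], [-2.99, -0.16], [-3.1, 3.1]. Speed limits (rad/s): [2.79, 2.79, 3.14, 3.14, 3.14, 3.14].

## Interface

Orientations are given as a unit quaternion [w, x, y, z].
In Python, from workcell import read_state, snapshot, hand_in, search_frame, silhouettes, spot_point gives the robot as it stands. The module is installed in compiled form; this text tells all that it offers.
- The arm moves only by the shell command python3 -m pendant 'ROWS'. ROWS is JSON, a list of rows, each an object of numbers: "x", "y", "z": the shift along the tool's x, y, z in m; "ax", "ay", "az": the turn, a rotation vector about the tool's x, y, z in degrees; "claw": the opening, from 0 (shut) to 1 (fully open). In form: [{"x": .., "y": .., "z": .., "ax": .., "ay": .., "az": .., "claw": ..}, ...]. A call has 1 to 12 rows; each row shifts and turns the commanded pose from where the row before left it, along the tool's axes as they then stand; what a row does not reach is not made up. A row lasts 1/8 s, in which the tool goes at most 62.5 mm and 10.7 degrees, less where a joint would pass 70% of its speed; a pose out of reach is approached as far as the arm can. A call with a gripper value outside its range is refused whole. The fingers move at their own pace and stop on an object; the grip force is fixed at half the most. Time passes only in rows, so rows that do not move let the fingers close. It gives the time, the measured TCP pose, the force, the opening and the grip force at its end, in the units of the state.
- read_state(): the state, without advancing time (a new reading comes with each control period).
- snapshot(name): name is "scene" or "top"; returns a dict with "img" (420x560x3 uint8, red, green, blue), "fx", "fy", "cx", "cy" (pixels), "R" (3x3) and "t" (3): a world point X has camera coordinates R X + t. Camera axes: x right, y down, z forward; pixel columns grow to the right and rows downward; lengths in m; the calibration is good to about 2 mm. A picture is of the moment at which its call begins. There is no depth.
- hand_in(): hands the job in; it is judged then, once.
Trained networks look in a picture, given as the dict that the camera call returned (one of the last four; its "shot" number tells which), for a name from the list of things; names that differ only in an ending like _2 or _b are one class to them, and where a whole thing is asked for, a point or a joint stands for the part that bears it (a point fixed in the world has none). Each returns a list of dicts, best first, with "confidence" (0 to 1); they miss things now and then, are a little off and sometimes report something else, mostly with a low value. They report only what shows in the picture. A call takes as long as a camera call. They do not tell look-alikes from the thing itself.
- search_frame(target, picture): "extent" ([left, top, right, bottom] in pixels, round what is visible of it).
- silhouettes(target, picture): "region" (420x560 bool, what is visible of it) and "extent" ([left, top, right, bottom] in pixels, round what is visible of it).
- spot_point(target, picture): "point" ([row, column] in pixels: a listed point, or the origin of a listed thing).
The state is a dict: "time_s": time; "q": joint angles; "joint_velocities": joint speeds; "effort": joint torques, N m; "tcp_pos": TCP position; "tcp_rot": TCP orientation; "wrist_force": force on the tool from outside, world axes, zero at the start; "wrist_torque": the same for the moment, N m; "opening": finger opening in m; "finger_force": force on a finger pad.
Only numpy, scipy, OpenCV 4.12 (cv2) and the standard library are available. Lean on these libraries where they do the work, as an engineer would, in place of code of your own. Each camera call takes 0.05 s, during which the arm holds its last target. There are 200 camera calls.

## Task

One of the two front feet of the tube roller mixer has lost its rubber pad and hangs clear of the bench; from above you cannot see which. Try the orange levelling shim flat under the front feet, from the front, until you find the one where it goes in instead of jamming, push it in until the whole foot stands over it and leave it there flat on the bench. Then lay the red-capped sample bottle lengthwise in a trough between two rollers without dropping it, and leave the other things on the bench and on the mixer as they are.

Things in the scene. Friction and masses are not known exactly. Their poses are not given: they have to be found in the camera images.
- mixer: White tube roller mixer, fixed, 230 (x) x 420 (y) x 112 mm high. Origin: bench level, under its centre; x points from its front (blue panel; faces the robot) to its back, y to its left along the rollers, z up. The chassis is a box 14 to 62 mm above the bench, front face at x = -115 mm, a 12 mm knob standing out of it at y = -50; housings 112 mm high close both ends of the rollers.
- trough (a point): Where the middle of the bottle's axis lies when it rests in the front trough: mixer frame x = -34, y = 0, z = 109 mm. Five fixed grey rollers lie along the mixer's y, 30 mm diameter, y = -176 to 176 mm, axes at z = 85 mm (tops at 100), x = -52, -16, 20, 56, 92; the other troughs are at x = 2, 38, 74 mm.
- foot_left (a point): Point on the bench below the centre of the front left foot (mixer frame x = -88, y = +165 mm: 27 mm behind the front face, under the chassis). The feet are round upright stubs of 30 mm diameter. One front foot has its 6 mm rubber pad and stands on the bench (the shim jams against it); the other has none and ends 6 mm above the bench (the shim slides under). Which one varies.
- foot_right (a point): The same point for the front right foot (mixer frame x = -88, y = -165 mm).
- shim: Loose orange plastic shim, 40 g: flat blade 110 mm long (x = -55 to 55 mm), 28 mm wide (22 in the last 10 mm at the tip), 4 mm thick; on its rear part an upright grip plate 40 mm long (x = -50 to -10), 10 mm thick (along y), top 44 mm above the underside. Origin: centre of the blade's underside; x points to the tip, z up. Starts flat on the bench, tip roughly away from the robot.
- shim_grip (a point): Middle of the shim's upright grip, 30 mm behind the origin and 30 mm above the underside.
- shim_tip (a point): Middle of the blade's front edge, 55 mm ahead of the origin, 2 mm above the underside. With the foot wholly over the blade it is 15 mm or more beyond the foot's centre, in the mixer's +x direction, the blade centred on the foot.
- bottle: Loose clear sample bottle with a white label and an eight-sided red cap, lying on its side, 94 mm long, 30 mm diameter all along, 50 g. Origin: on its axis at mid-length (15 mm above the bench); its x axis runs along the bottle to the cap.
- dropper: Bystander: small upright white dropper bottle with a red label, 32 mm diameter, 62 mm high. Origin: centre of its underside.
- tip_box: Bystander: green open box with dividers, 85 x 120 x 50 mm, to the left of the mixer. Origin: centre of its underside.
- tube: Bystander: blue sample tube, 16 mm diameter, 90 mm long, lying in the mixer's rearmost trough.
Things that resemble listed ones, but are neither listed nor needed, are in the scene too. Of the things shaped like the shim, the orange one is meant.

How it is judged:
On the way, in this order (a step that is already met when the one before it is completed fails the run):
1. the shim lies flat with its blade right under the front foot that hangs clear (((x of shim_tip in the frame of mixer between -0.082 and -0.045 m and y of shim_tip in the frame of mixer between 0.155 and 0.175 m and angle between the x axis of shim and the x axis of mixer, either way round below 0.2 rad) or (x of shim_tip in the frame of mixer between -0.082 and -0.045 m and y of shim_tip in the frame of mixer between -0.175 and -0.155 m and angle between the x axis of shim and the x axis of mixer, either way round below 0.2 rad)) and height (world z) of shim below 0.003 m and angle between shim's own z axis and vertical below 0.06 rad), for 0.2 s.
2. the bottle lies in a trough between two rollers, let go (x of bottle in the frame of mixer between -0.052 and 0.092 m and y of bottle in the frame of mixer between -0.125 and 0.125 m and z of bottle in the frame of mixer between 0.105 and 0.1135 m and angle between the x axis of bottle and the y axis of mixer, either way round below 0.12 rad and linear speed of bottle below 0.02 m/s and contact force between the fingers and bottle below 0.05 N), for 0.2 s.
At the end, for the whole second after the job is handed in: Shim flat on the bench under the padless foot: tip 6 mm or more past the foot's centre, within 10 mm sideways and 0.2 rad of the mixer's x. Bottle in any trough: axis 105 to 113.5 mm up, along the rollers within 0.12 rad, middle within 125 mm of the mixer's middle. Both let go, still (all of step 1 and all of step 2 and linear speed of shim below 0.02 m/s and contact force between the fingers and shim below 0.05 N); the robot touches nothing.
It fails at once if the dropper bottle is pushed more than 25 mm or knocked over (distance of dropper from where it was at the start of the episode above 0.025 m or angle between dropper's own z axis and vertical above 0.5 rad).
It fails at once if the green box is pushed more than 25 mm (distance of tip_box from where it was at the start of the episode above 0.025 m).
It fails at once if the blue tube on the mixer is moved more than 25 mm (distance of tube from where it was at the start of the episode above 0.025 m).
It fails at once if the bottle is dropped (falls out of the fingers faster than 0.5 m/s) (linear speed of bottle above 0.5 m/s and contact force between the fingers and bottle below 0.05 N).
It also fails if it takes over 72 s, if anything falls off the work surface, if the arm or the gripper's body presses on something with over 40 N, if the wrist force passes 120 N, or if a joint passes its speed limit or range.

## Working session

There is one attempt and no reset: what is moved stays moved. The work goes in short steps, Python scripts to look and compute and a shell command to move; the robot and the scene stay as the last step left them, time stands still between calls to the robot, and variables do not carry over. Pictures are saved under pics/ and viewed, at most 10 in all, crops included, and the job is handed in when it is done.

```bash
mkdir -p pics; cat > h.py <<'E'
import numpy as np, cv2
from workcell import *
def ray(p,r,c):
    d=p["R"].T@np.array([(c-p["cx"])/p["fx"],(r-p["cy"])/p["fy"],1]); o=-p["R"].T@p["t"]; return o,d
def at(p,r,c,z):
    o,d=ray(p,r,c); return o+d*(z-o[2])/d[2]
def proj(p,X):
    v=p["R"]@np.array(X)+p["t"]; return (p["fy"]*v[1]/v[2]+p["cy"],p["fx"]*v[0]/v[2]+p["cx"])
def save(p,n,s=1): cv2.imwrite("pics/"+n,cv2.resize(p["img"][:,:,::-1],None,fx=s,fy=s))
E
python3 - <<'E'
from h import *
np.set_printoptions(precision=4,suppress=True)
Z=dict(mixer=0,trough=.109,foot_left=0,foot_right=0,shim=0,shim_grip=.03,shim_tip=.002,bottle=.015,dropper=0,tip_box=0,tube=.109)
for n in ("top","scene"):
    p=snapshot(n); save(p,n+"0.png",1.4)
    print(n,-p["R"].T@p["t"])
    for k,z in Z.items():
        for d in spot_point(k,p)[:4]:
            print(k,round(d["confidence"],2),np.round(d["point"]),at(p,*d["point"],z))
s=read_state();print(s["tcp_pos"],s["tcp_rot"],s["opening"],s["time_s"])
E
```

```text
top [ 0.3459 -0.0032  1.1293]
mixer 0.73 [164. 284.] [ 0.7025 -0.0351  0.    ]
trough 0.89 [170. 282.] [ 0.6509 -0.0247  0.109 ]
trough 0.28 [173. 134.] [0.6512 0.366  0.109 ]
foot_left 0.63 [193. 224.] [0.6194 0.1432 0.    ]
foot_right 0.64 [201. 335.] [ 0.5871 -0.1784  0.    ]
shim 0.96 [296. 357.] [ 0.3165 -0.2266  0.    ]
shim 0.92 [244. 387.] [ 0.4605 -0.3198  0.    ]
shim 0.7 [267. 434.] [ 0.3903 -0.4476  0.    ]
shim 0.45 [250. 151.] [0.4563 0.3498 0.    ]
shim_grip 0.95 [289. 349.] [ 0.3366 -0.1999  0.03  ]
shim_grip 0.7 [258. 450.] [ 0.4142 -0.4796  0.03  ]
shim_grip 0.68 [253. 390.] [ 0.43   -0.3165  0.03  ]
shim_tip 0.8 [221. 390.] [ 0.5248 -0.3334  0.002 ]
shim_tip 0.57 [305. 376.] [ 0.2911 -0.2775  0.002 ]
shim_tip 0.23 [135. 292.] [ 0.7909 -0.0601  0.002 ]
shim_tip 0.21 [204. 337.] [ 0.5789 -0.1843  0.002 ]
bottle 0.65 [249. 152.] [0.4579 0.3427 0.015 ]
bottle 0.55 [223. 390.] [ 0.5167 -0.3295  0.015 ]
dropper 0.54 [249. 283.] [ 0.4526 -0.0246  0.    ]
tip_box 0.79 [172. 136.] [0.6864 0.4009 0.    ]
tip_box 0.73 [203. 335.] [ 0.5815 -0.1792  0.    ]
tube 0.74 [136. 293.
[... 649 characters left out ...]
.2222  0.    ]
shim 0.46 [289. 444.] [0.6978 0.3934 0.    ]
shim_grip 0.9 [186. 144.] [ 0.4048 -0.459   0.03  ]
shim_grip 0.58 [196. 187.] [ 0.4417 -0.3109  0.03  ]
shim_grip 0.56 [180. 232.] [ 0.3282 -0.2025  0.03  ]
shim_tip 0.7 [186. 167.] [ 0.3471 -0.4123  0.002 ]
shim_tip 0.61 [222. 174.] [ 0.5383 -0.3165  0.002 ]
shim_tip 0.52 [182. 214.] [ 0.3026 -0.2696  0.002 ]
bottle 0.61 [220. 414.] [0.4408 0.3442 0.015 ]
bottle 0.31 [210. 182.] [ 0.4932 -0.3081  0.015 ]
dropper 0.58 [215. 284.] [ 0.4488 -0.0212  0.    ]
tip_box 0.69 [290. 449.] [0.7003 0.4051 0.    ]
tube 0.83 [256. 250.] [ 0.7869 -0.0416  0.109 ]
[ 0.1768 -0.5994  0.2313] [ 0.     -0.1429  0.9897  0.    ] 0.08535573201127945 1.2
```

View pics/top0.png

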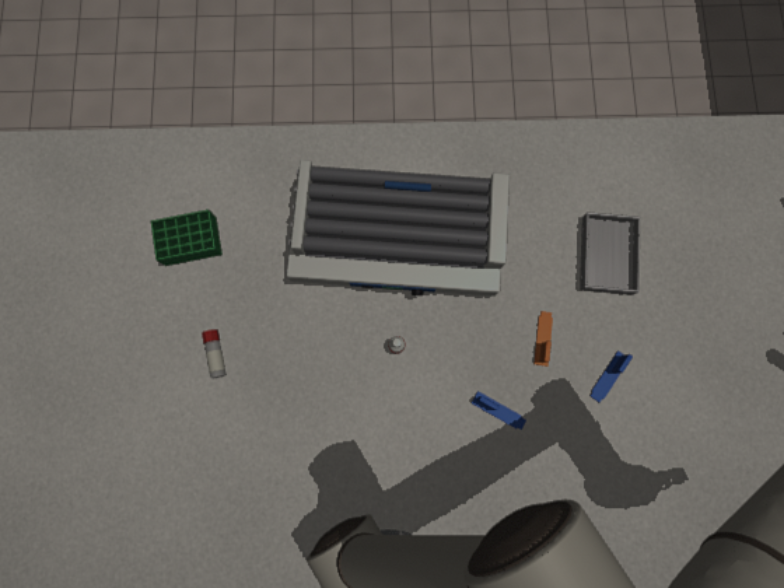

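View pics/scene0.png

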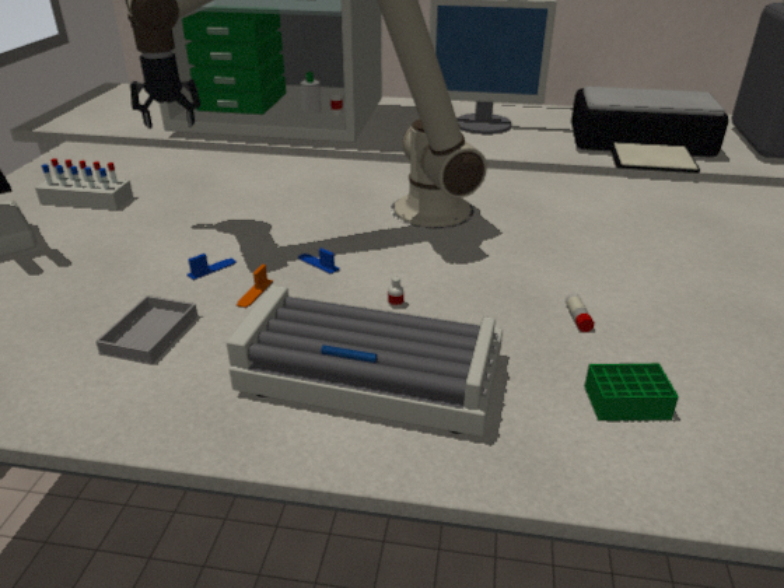

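The top picture shows the orange shim at about (388,243) px in native units (viewed ÷1.4). The red-capped bottle is at (152,252), with the mixer between (205,115) and (362,208) and the dropper at (283,246). Next I fit the mixer, shim and bottle poses by matching silhouettes in both pictures.

```bash
cat > fit.py <<'E'
from h import *
from scipy.optimize import minimize
S=4
def box(x0,x1,y0,y1,z0,z1): return np.array([[x,y,z] for x in(x0,x1) for y in(y0,y1) for z in(z0,z1)])
def cyl(L,r,z):
    a=np.linspace(0,6.283,16); return np.array([[x,r*np.cos(t),z+r*np.sin(t)] for x in(-L/2,L/2) for t in a])
M=dict(mixer=lambda h:[box(-.115,.115,-.21,.21,.014,.062),box(h,.115,.18,.21,.06,.112),box(h,.115,-.21,-.18,.06,.112)],
 shim=lambda h:[box(-.055,.045,-.014,.014,0,.004),box(-.055,.055,-.011,.011,0,.004),box(-.05,-.01,-.005,.005,.004,.044)],
 bottle=lambda h:[cyl(.094,.015,.015)])
def W(P,v):
    c,s=np.cos(v[2]),np.sin(v[2]); return np.c_[v[0]+c*P[:,0]-s*P[:,1],v[1]+s*P[:,0]+c*P[:,1],P[:,2]]
def uv(p,P):
    q=P@p["R"].T+p["t"]; return np.c_[p["fx"]*q[:,0]/q[:,2]+p["cx"],p["fy"]*q[:,1]/q[:,2]+p["cy"]]
def rend(p,parts,v):
    m=np.zeros((420*S,560*S),np.uint8)
    for P in parts: cv2.fillConvexPoly(m,cv2.convexHull(np.round(((uv(p,W(P,v))+.5)*S-.5)*16).astype(np.int32)),1,shift=4)
    return m
def fit(name,pm,v0,free_h=False,h0=-.072):
    T=[(p,cv2.resize(m.astype(np.uint8),None,fx=S,fy=S,interpolation=cv2.INTER_NEAREST)) for p,m in pm]
    f=lambda v:sum((rend(p,M[name](v[3] if free_h else h0),v)!=m).sum()/m.sum() for p,m in T)
    n=4 if free_h else 3
    st=np.array([.01,.01,.06,.01])[:n]; v=np.array(list(v0)+[h0])[:n]
    for k in range(3):
        sim=np.vstack([v]+[v+st*e for e in np.eye(n)]); r=minimize(f,v,method="Nelder-Mead",options=dict(initial_simplex=sim,xatol=1e-4,fatol=1e-4)); v=r.x; st=-st/2
    return v,r.fun
def masks(name,p,near):
    for d in silhouettes(name,p):
        e=d["extent"]; 
        if abs((e[0]+e[2])/2-near[1])<25 and abs((e[1]+e[3])/2-near[0])<25: return d["region"]
    print("no",name)
E
cat > a.py <<'E'
from fit import *
np.set_printoptions(precision=4,suppress=True)
t,s=snapshot("top"),snapshot("scene")
v0=dict(mixer=(.69,-.031,-.05),shim=(.465,-.32,-.05),bottle=(.448,.343,.2))
out=[]
for n in v0:
    c=[*v0[n][:2],.05 if n=="mixer" else .01]
    L=[(p,masks(n,p,proj(p,c))) for p in(t,s)]
    if n!="mixer": # sharpen by colour for shim
        pass
    L=[l for l in L if l[1] is not None]
    for l in [[x] for x in L]+[L]:
        v,e=fit(n,l,v0[n],n=="mixer"); print(n,len(l),v,e)
    for i,p in enumerate((t,s)):
        for P in M[n](v[3] if len(v)>3 else 0): out.append((i,W(P,v)))
im=[cv2.resize(p["img"][:,:,::-1],None,fx=4,fy=4,interpolation=cv2.INTER_NEAREST) for p in(t,s)]
for i,P in out: cv2.polylines(im[i],[cv2.convexHull(np.round((uv((t,s)[i],P)+.5)*4).astype(np.int32))],True,(0,255,255),1)
cv2.imwrite("pics/f1.png",im[0][430:1030,780:1580])
E
python3 a.py
```

```text
mixer 1 [ 0.6883 -0.0309 -0.0996 -0.0391] 0.05645347940132696
mixer 1 [ 0.6881 -0.0282 -0.0923 -0.0613] 0.05479737567058141
mixer 2 [ 0.6882 -0.0297 -0.0947 -0.0604] 0.11482329570021399
shim 1 [ 0.4665 -0.3221 -0.1535] 0.08194124423963134
shim 1 [ 0.4673 -0.3212 -0.134 ] 0.20671296296296296
shim 2 [ 0.4662 -0.3219 -0.1478] 0.29501194743130227
bottle 1 [0.4496 0.3396 0.2243] 0.10142045454545455
bottle 1 [0.4539 0.3401 0.1995] 0.08492524916943521
bottle 2 [0.4506 0.3399 0.2054] 0.2201893310178194
```

View pics/f1.png

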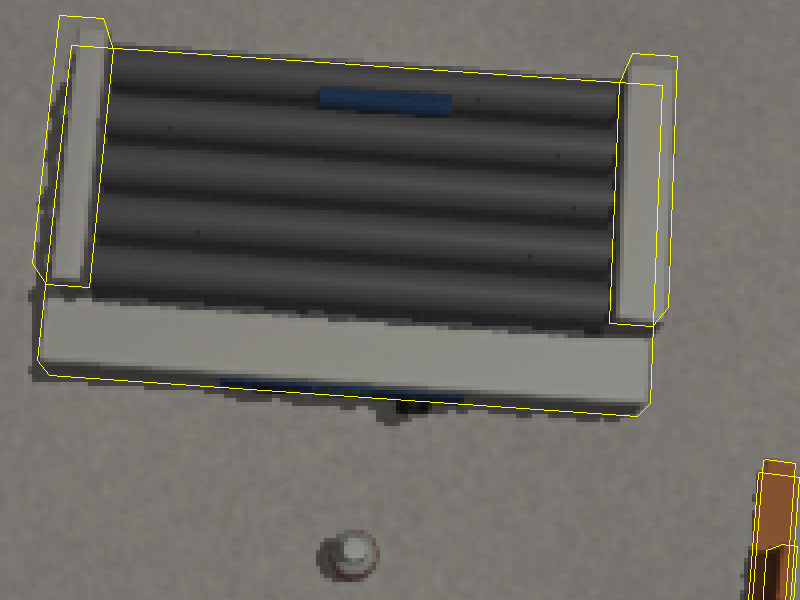

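The overlay fits the chassis front edge, which runs from crop (42,362) to (649,402). My housing model is too wide, so I'll cross-check the yaw and centre from the corner points.

```bash
cat > b.py <<'E'
from fit import *
np.set_printoptions(precision=4,suppress=True)
p=snapshot("top")
g=lambda u,v,z: at(p,(430+v)/4-.5,(780+u)/4-.5,z)
a,b=g(43,361,.062),g(649,402,.062)
d=b-a; yaw=np.arctan2(d[0],-d[1]); print("front corners",a,b,np.linalg.norm(d),"yaw",yaw)
n=np.array([np.cos(yaw),np.sin(yaw)]); print("centre",(a+b)[:2]/2+.115*n)
a,b=g(112,95,.085),g(618,122,.085); d=b-a; print("roller yaw",np.arctan2(d[0],-d[1]))
# refit with slim housings
M["mixer"]=lambda h:[box(-.115,.115,-.21,.21,.014,.062),box(h,.115,.176,.196,.06,.112),box(h,.115,-.196,-.176,.06,.112)]
s=snapshot("scene")
L=[(q,masks("mixer",q,proj(q,[.69,-.031,.05]))) for q in(p,s)]
for l in [L[:1],L[1:],L]: print(fit("mixer",l,(.69,-.03,-.06),True))
hsv=cv2.cvtColor(p["img"],cv2.COLOR_RGB2HSV)
E
python3 b.py
```

```text
front corners [0.5928 0.186  0.062 ] [ 0.5544 -0.2271  0.062 ] 0.4148743403747407 yaw -0.09274820737012501
centre [ 0.6881 -0.0312]
roller yaw -0.08040141552528446
(array([ 0.6884, -0.0315, -0.101 , -0.0581]), np.float64(0.05263389023342962))
(array([ 0.6894, -0.0299, -0.0974, -0.0639]), np.float64(0.0540893580720836))
(array([ 0.6888, -0.0309, -0.1012, -0.0639]), np.float64(0.10798312220799955))
```

```bash
cat > to.py <<'E'
import sys; from h import *
from scipy.spatial.transform import Rotation as Ro
# usage: to.py x y z headingdeg -> az first, then shifts x,y,z (mm) in turned tool frame
X=np.array(list(map(float,sys.argv[1:4]))); H=float(sys.argv[4])
s=read_state(); q=s["tcp_rot"]; R=Ro.from_quat([q[1],q[2],q[3],q[0]]).as_matrix()
h=np.degrees(np.arctan2(-R[1,0],-R[0,0])); az=-(H-h); az=(az+180)%360-180
d=X-s["tcp_pos"]; p=np.radians(H)
print("t",s["time_s"],"tcp",np.round(s["tcp_pos"],4),"head",round(h,2),"tilt",np.round(R[:2,2],3),"q6",round(s["q"][5],2))
print("az %.2f x %.1f y %.1f z %.1f mm"%(az,-1e3*(d[0]*np.cos(p)+d[1]*np.sin(p)),1e3*(-d[0]*np.sin(p)+d[1]*np.cos(p)),-1e3*d[2]))
E
python3 to.py .437 -.3175 .10 -8.5
```

```text
t 1.8 tcp [ 0.1768 -0.5995  0.2313] head 16.43 tilt [ 0. -0.] q6 -0.26
az 24.93 x -215.6 y 317.3 z 131.3 mm
```

```bash
python3 -m pendant '[{"az":8.3,"z":0.02,"claw":1},{"az":8.3,"z":0.02},{"az":8.33,"z":0.02},{"x":-0.035,"y":0.04},{"x":-0.035,"y":0.05},{"x":-0.035,"y":0.05},{"x":-0.035,"y":0.05},{"x":-0.035,"y":0.05},{"x":-0.035,"y":0.05},{"x":-0.0056,"y":0.0273,"z":0.03},{"z":0.0413},{}]'; python3 to.py .437 -.3175 .011 -8.5
```

```text
t 1.8 tcp [ 0.1768 -0.5995  0.2313] head 16.43 tilt [ 0. -0.] q6 -0.26
az 24.93 x -215.6 y 317.3 z 220.3 mminvalid input at $[0]: expected keys x, y, z, ax, ay, az, claw
```

```bash
python3 -m pendant '[{"x":0,"y":0,"z":0.02,"ax":0,"ay":0,"az":8.3,"claw":1},{"x":0,"y":0,"z":0.02,"ax":0,"ay":0,"az":8.3,"claw":1},{"x":0,"y":0,"z":0.02,"ax":0,"ay":0,"az":8.33,"claw":1},{"x":-0.035,"y":0.04,"z":0,"ax":0,"ay":0,"az":0,"claw":1},{"x":-0.035,"y":0.05,"z":0,"ax":0,"ay":0,"az":0,"claw":1},{"x":-0.035,"y":0.05,"z":0,"ax":0,"ay":0,"az":0,"claw":1},{"x":-0.035,"y":0.05,"z":0,"ax":0,"ay":0,"az":0,"claw":1},{"x":-0.035,"y":0.05,"z":0,"ax":0,"ay":0,"az":0,"claw":1},{"x":-0.035,"y":0.05,"z":0,"ax":0,"ay":0,"az":0,"claw":1},{"x":-0.0056,"y":0.0273,"z":0.03,"ax":0,"ay":0,"az":0,"claw":1},{"x":0,"y":0,"z":0.0413,"ax":0,"ay":0,"az":0,"claw":1},{"x":0,"y":0,"z":0,"ax":0,"ay":0,"az":0,"claw":1}]'; python3 to.py .437 -.3175 .011 -8.5
```

```text
time_s: 3.3
tcp_pos: [0.4351, -0.3163, 0.0975]
tcp_rot: [-0.003, 0.074, 0.997, 0.001]
wrist_force: [0.2, -0.0, 0.3]
opening: 0.0852
finger_force: 0.0
t 3.3 tcp [ 0.4351 -0.3163  0.0975] head -8.47 tilt [-0.007  0.003] q6 -1.39
az 0.03 x -2.1 y -0.9 z 86.5 mm
```

```bash
python3 -m pendant '[{"x":-0.001,"y":-0.001,"z":0.03,"ax":0,"ay":0,"az":0,"claw":1},{"x":0,"y":0,"z":0.03,"ax":0,"ay":0,"az":0,"claw":1},{"x":0,"y":0,"z":0.023,"ax":0,"ay":0,"az":0,"claw":1},{"x":0,"y":0,"z":0,"ax":0,"ay":0,"az":0,"claw":1},{"x":0,"y":0,"z":0,"ax":0,"ay":0,"az":0,"claw":1},{"x":0,"y":0,"z":0,"ax":0,"ay":0,"az":0,"claw":0.5}]'; python3 to.py .437 -.3175 .011 -8.5
```

```text
time_s: 4.05
tcp_pos: [0.4388, -0.3192, 0.0186]
tcp_rot: [0.001, 0.074, 0.997, -0.0]
wrist_force: [-0.7, -0.3, -0.6]
opening: 0.0696
finger_force: 0.0
t 4.05 tcp [ 0.4388 -0.3192  0.0186] head -8.5 tilt [ 0.003 -0.001] q6 -1.39
az 0.00 x 2.0 y 1.4 z 7.6 mm
```

```bash
python3 -m pendant '[{"x":0.001,"y":0.001,"z":0.004,"ax":0,"ay":0,"az":0,"claw":0.4},{"x":0,"y":0,"z":0,"ax":0,"ay":0,"az":0,"claw":0.4},{"x":0,"y":0,"z":0,"ax":0,"ay":0,"az":0,"claw":0},{"x":0,"y":0,"z":0,"ax":0,"ay":0,"az":0,"claw":0},{"x":0,"y":0,"z":0,"ax":0,"ay":0,"az":0,"claw":0},{"x":0,"y":0,"z":0,"ax":0,"ay":0,"az":0,"claw":0},{"x":0,"y":0,"z":0,"ax":0,"ay":0,"az":0,"claw":0}]'; python3 to.py .437 -.3175 .011 -8.5
```

```text
time_s: 4.92
tcp_pos: [0.4371, -0.3175, 0.0131]
tcp_rot: [0.0, 0.074, 0.997, -0.0]
wrist_force: [1.4, -0.0, 1.3]
opening: 0.0091
finger_force: 58.5
t 4.925 tcp [ 0.4371 -0.3175  0.0131] head -8.49 tilt [ 0. -0.] q6 -1.39
az 0.01 x 0.1 y 0.0 z 2.1 mm
```

```bash
python3 to.py .4588 -.1749 .05 -5.4;  python3 -m pendant '[{"x":0,"y":0,"z":-0.02,"ax":0,"ay":0,"az":-3.1,"claw":0},{"x":0,"y":0,"z":-0.02,"ax":0,"ay":0,"az":0,"claw":0},{"x":0,"y":0,"z":0,"ax":0,"ay":0,"az":0,"claw":0},{"x":0,"y":0,"z":0,"ax":0,"ay":0,"az":0,"claw":0}]'; python3 to.py .4588 -.1749 .05 -5.4
```

```text
t 4.925 tcp [ 0.4371 -0.3175  0.0131] head -8.49 tilt [ 0. -0.] q6 -1.39
az -3.09 x -8.1 y 144.1 z -36.9 mm
time_s: 5.42
tcp_pos: [0.4363, -0.3172, 0.0522]
tcp_rot: [-0.001, 0.047, 0.999, 0.0]
wrist_force: [-0.0, -0.2, -0.3]
opening: 0.0094
finger_force: 58.3
t 5.425 tcp [ 0.4363 -0.3172  0.0522] head -5.43 tilt [-0.001  0.001] q6 -1.34
az -0.03 x -9.0 y 143.8 z 2.2 mm
```

```bash
python3 -m pendant '[{"x":-0.003,"y":0.04,"z":0,"ax":0,"ay":0,"az":0,"claw":0},{"x":-0.003,"y":0.05,"z":0,"ax":0,"ay":0,"az":0,"claw":0},{"x":-0.003,"y":0.05,"z":0,"ax":0,"ay":0,"az":0,"claw":0},{"x":0,"y":0.004,"z":0,"ax":0,"ay":0,"az":0,"claw":0},{"x":0,"y":0,"z":0,"ax":0,"ay":0,"az":0,"claw":0},{"x":0,"y":0,"z":0,"ax":0,"ay":0,"az":0,"claw":0}]'; python3 to.py .4588 -.1749 .013 -5.4
cat > c.py <<'E'
from h import *
p=snapshot("top"); save(p,"t.png")
s=read_state(); print(s["tcp_pos"])
hsv=cv2.cvtColor(p["img"],cv2.COLOR_RGB2HSV)
m=cv2.inRange(hsv,(5,150,60),(18,255,255)); r,c=np.nonzero(m); k=(abs(c-335)<60)&(r>190)&(r<300); print(k.sum(),r[k].min(),r[k].max(),c[k].min(),c[k].max())
z=s["tcp_pos"][2]-.009
for rr in range(r[k].min(),r[k].min()+14):
    cc=c[k&(r==rr)]
    if len(cc): print(rr,cc.min(),cc.max(),np.round(at(p,rr,cc.mean(),z),4))
for d in spot_point("shim_tip",p)[:3]: print(d["confidence"],d["point"],at(p,*d["point"],z))
a,b=[int(x) for x in proj(p,s["tcp_pos"])]
cv2.imwrite("pics/c1.png",cv2.resize(p["img"][a-70:a+30,b-60:b+60,::-1],None,fx=6,fy=6))
E
python3 c.py
```

```text
time_s: 6.18
tcp_pos: [0.4591, -0.1758, 0.0526]
tcp_rot: [-0.0, 0.048, 0.999, -0.0]
wrist_force: [0.5, -0.2, 0.0]
opening: 0.0091
finger_force: 58.7
t 6.175 tcp [ 0.4591 -0.1758  0.0526] head -5.48 tilt [-0.001  0.   ] q6 -1.63
az -0.08 x 0.3 y 0.9 z 39.6 mm
[ 0.45907623 -0.1758833   0.05265155]
20 248 252 334 340
248 335 335 [ 0.4471 -0.165   0.0437]
249 334 336 [ 0.4444 -0.1649  0.0437]
250 334 336 [ 0.4417 -0.1648  0.0437]
251 334 340 [ 0.4388 -0.17    0.0437]
252 335 340 [ 0.4361 -0.1713  0.0437]
0.83 [304.6, 375.1] [ 0.2945036  -0.26376567  0.04365155]
0.64 [285.7, 424.8] [ 0.34068619 -0.39990987  0.04365155]
```

View pics/c1.png

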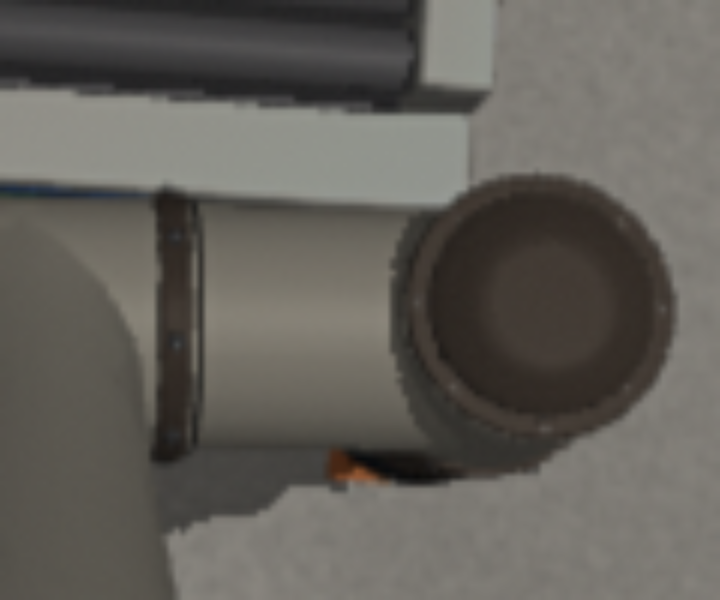

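The wrist hides the shim from the top camera: only the orange rear at crop (355,470) shows. I'll rely on the grip geometry, lower the shim and probe the right foot.

```bash
python3 -m pendant '[{"x":0,"y":0.001,"z":0.02,"ax":0,"ay":0,"az":0,"claw":0},{"x":0,"y":0,"z":0.018,"ax":0,"ay":0,"az":0,"claw":0},{"x":0,"y":0,"z":0,"ax":0,"ay":0,"az":0,"claw":0},{"x":0,"y":0,"z":0,"ax":0,"ay":0,"az":0,"claw":0}]'; python3 to.py .4588 -.1749 .0131 -5.4
python3 -m pendant '[{"x":-0.01,"y":0,"z":0,"ax":0,"ay":0,"az":0,"claw":0},{"x":-0.006,"y":0,"z":0,"ax":0,"ay":0,"az":0,"claw":0},{"x":0,"y":0,"z":0,"ax":0,"ay":0,"az":0,"claw":0},{"x":0,"y":0,"z":0,"ax":0,"ay":0,"az":0,"claw":0}]'
```

```text
time_s: 6.78
tcp_pos: [0.4596, -0.1745, 0.0153]
tcp_rot: [0.0, 0.048, 0.999, -0.0]
wrist_force: [0.3, 0.1, -0.9]
opening: 0.0094
finger_force: 59.3
t 6.775 tcp [ 0.4596 -0.1745  0.0153] head -5.45 tilt [ 0. -0.] q6 -1.63
az -0.05 x 0.7 y -0.5 z 2.2 mm
time_s: 7.28
tcp_pos: [0.4753, -0.1754, 0.015]
tcp_rot: [-0.0, 0.047, 0.999, 0.0]
wrist_force: [0.2, 0.5, 0.9]
opening: 0.0087
finger_force: 59.3
```

```bash
python3 -m pendant '[{"x":0,"y":0,"z":0.0018,"ax":0,"ay":0,"az":0,"claw":0},{"x":-0.003,"y":0,"z":0,"ax":0,"ay":0,"az":0,"claw":0},{"x":-0.003,"y":0,"z":0,"ax":0,"ay":0,"az":0,"claw":0},{"x":0,"y":0,"z":0,"ax":0,"ay":0,"az":0,"claw":0}]'
python3 -m pendant '[{"x":-0.003,"y":0,"z":0,"ax":0,"ay":0,"az":0,"claw":0},{"x":-0.003,"y":0,"z":0,"ax":0,"ay":0,"az":0,"claw":0},{"x":0,"y":0,"z":0,"ax":0,"ay":0,"az":0,"claw":0}]'; python3 -m pendant '[{"x":-0.003,"y":0,"z":0,"ax":0,"ay":0,"az":0,"claw":0},{"x":0,"y":0,"z":0,"ax":0,"ay":0,"az":0,"claw":0}]'
```

```text
time_s: 7.78
tcp_pos: [0.4818, -0.1761, 0.0132]
tcp_rot: [0.0, 0.047, 0.999, -0.0]
wrist_force: [-0.1, -0.3, -1.1]
opening: 0.009
finger_force: 59.3
time_s: 8.15
tcp_pos: [0.4878, -0.1766, 0.0132]
tcp_rot: [0.0, 0.047, 0.999, -0.0]
wrist_force: [0.5, -0.1, -0.1]
opening: 0.0093
finger_force: 59.3
time_s: 8.4
tcp_pos: [0.4907, -0.1769, 0.0132]
tcp_rot: [0.0, 0.047, 0.999, -0.0]
wrist_force: [0.0, 0.1, -0.9]
opening: 0.009
finger_force: 59.3
```

```bash
for i in 1 ; do python3 -m pendant '[{"x":-0.003,"y":0,"z":0,"ax":0,"ay":0,"az":0,"claw":0},{"x":0,"y":0,"z":0,"ax":0,"ay":0,"az":0,"claw":0}]';  python3 -m pendant '[{"x":-0.003,"y":0,"z":0,"ax":0,"ay":0,"az":0,"claw":0},{"x":0,"y":0,"z":0,"ax":0,"ay":0,"az":0,"claw":0}]'; done; python3 to.py .5 -.177 .013 -5.4
```

```text
time_s: 8.65
tcp_pos: [0.4937, -0.1772, 0.0132]
tcp_rot: [0.0, 0.047, 0.999, -0.0]
wrist_force: [-0.5, -0.0, -0.5]
opening: 0.0089
finger_force: 59.3
time_s: 8.9
tcp_pos: [0.4967, -0.1775, 0.0132]
tcp_rot: [0.0, 0.047, 0.999, -0.0]
wrist_force: [0.1, 0.5, 0.1]
opening: 0.009
finger_force: 59.3
t 8.9 tcp [ 0.4967 -0.1775  0.0132] head -5.4 tilt [ 0. -0.] q6 -1.63
az 0.00 x -3.2 y 0.8 z 0.2 mm
```

```bash
python3 -m pendant '[{"x":-0.004,"y":0,"z":0,"ax":0,"ay":0,"az":0,"claw":0},{"x":-0.004,"y":0,"z":0,"ax":0,"ay":0,"az":0,"claw":0},{"x":0,"y":0,"z":0,"ax":0,"ay":0,"az":0,"claw":0}]';  python3 -m pendant '[{"x":-0.004,"y":0,"z":0,"ax":0,"ay":0,"az":0,"claw":0},{"x":-0.002,"y":0,"z":0,"ax":0,"ay":0,"az":0,"claw":0},{"x":0,"y":0,"z":0,"ax":0,"ay":0,"az":0,"claw":0}]'
```

```text
time_s: 9.28
tcp_pos: [0.5048, -0.1782, 0.0132]
tcp_rot: [0.0, 0.047, 0.999, -0.0]
wrist_force: [-0.1, -0.2, -0.0]
opening: 0.0092
finger_force: 59.3
time_s: 9.65
tcp_pos: [0.5105, -0.1788, 0.0132]
tcp_rot: [0.0, 0.047, 0.999, -0.0]
wrist_force: [-0.2, -0.2, -0.2]
opening: 0.0093
finger_force: 59.3
```

```bash
python3 -m pendant '[{"x":-0.004,"y":0,"z":0,"ax":0,"ay":0,"az":0,"claw":0},{"x":-0.004,"y":0,"z":0,"ax":0,"ay":0,"az":0,"claw":0},{"x":-0.004,"y":0,"z":0,"ax":0,"ay":0,"az":0,"claw":0},{"x":-0.002,"y":0,"z":0,"ax":0,"ay":0,"az":0,"claw":0},{"x":0,"y":0,"z":0,"ax":0,"ay":0,"az":0,"claw":0}]'
cat > d.py <<'E'
from fit import *
s=snapshot("scene"); p=snapshot("top")
hsv=cv2.cvtColor(s["img"],cv2.COLOR_RGB2HSV); m=cv2.inRange(hsv,(5,150,60),(18,255,255)); r,c=np.nonzero(m); print(len(r), (r.min(),r.max(),c.min(),c.max()) if len(r) else 0)
st=read_state()["tcp_pos"]; a,b=[int(x) for x in proj(s,st)]
x=cv2.resize(s["img"][a-45:a+55,b-50:b+70,::-1],None,fx=5,fy=5); cv2.imwrite("pics/d1.png",x); print(a,b)
E
python3 d.py
```

```text
time_s: 10.28
tcp_pos: [0.5244, -0.1801, 0.0132]
tcp_rot: [-0.0, 0.047, 0.999, -0.0]
wrist_force: [0.4, 0.4, -0.1]
opening: 0.0092
finger_force: 59.3
10 (np.int64(77), np.int64(233), np.int64(58), np.int64(423))
220 222
```

View pics/d1.png

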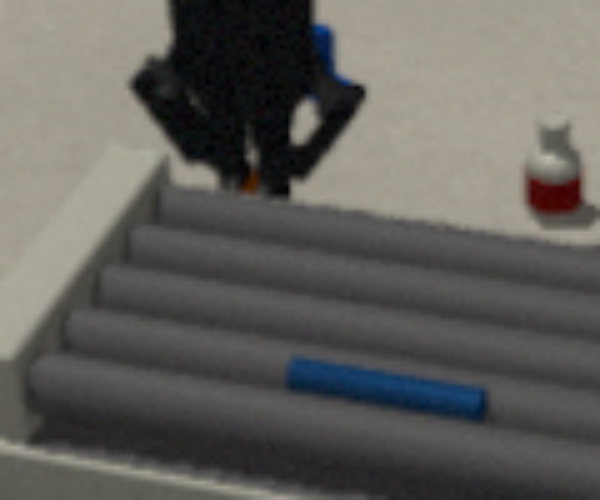

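The scene picture shows the orange grip at crop (250,180) still between the fingers, with the blade under the right end of the mixer and no force measured. The right foot is the one without a pad. I'll release and retreat.

```bash
python3 -m pendant '[{"x":0,"y":0,"z":0,"ax":0,"ay":0,"az":0,"claw":0.3},{"x":0,"y":0,"z":0,"ax":0,"ay":0,"az":0,"claw":0.45},{"x":0,"y":0,"z":0,"ax":0,"ay":0,"az":0,"claw":0.45},{"x":0,"y":0,"z":0,"ax":0,"ay":0,"az":0,"claw":0.45},{"x":0,"y":0,"z":-0.02,"ax":0,"ay":0,"az":0,"claw":0.45},{"x":0,"y":0,"z":-0.05,"ax":0,"ay":0,"az":0,"claw":0.45},{"x":0,"y":0,"z":-0.06,"ax":0,"ay":0,"az":0,"claw":0.45},{"x":0.04,"y":0,"z":-0.05,"ax":0,"ay":0,"az":0,"claw":0.6},{"x":0.02,"y":0.05,"z":0,"ax":0,"ay":0,"az":0,"claw":0.8},{"x":0,"y":0.06,"z":0,"ax":0,"ay":0,"az":0,"claw":1},{"x":0,"y":0.06,"z":0,"ax":0,"ay":0,"az":0,"claw":1},{"x":0,"y":0.06,"z":0,"ax":0,"ay":0,"az":0,"claw":1}]';  python3 to.py .45 .34 .15 12
```

```text
time_s: 11.88
tcp_pos: [0.4869, 0.0562, 0.1925]
tcp_rot: [0.0, 0.047, 0.999, 0.0]
wrist_force: [1.3, -0.2, 0.2]
opening: 0.0854
finger_force: 0.0
t 11.875 tcp [0.4869 0.0562 0.1925] head -5.41 tilt [0.001 0.   ] q6 -2.11
az -17.41 x -22.9 y 285.2 z 42.5 mm
```

```bash
python3 -m pendant '[{"x":0,"y":0,"z":0,"ax":0,"ay":0,"az":-8.6,"claw":1},{"x":0,"y":0,"z":0,"ax":0,"ay":0,"az":-8.6,"claw":1},{"x":-0.003,"y":0.05,"z":0,"ax":0,"ay":0,"az":0,"claw":1},{"x":-0.004,"y":0.05,"z":0,"ax":0,"ay":0,"az":0,"claw":1},{"x":-0.004,"y":0.05,"z":0,"ax":0,"ay":0,"az":0,"claw":1},{"x":-0.004,"y":0.05,"z":0,"ax":0,"ay":0,"az":0,"claw":1},{"x":-0.004,"y":0.05,"z":0.02,"ax":0,"ay":0,"az":0,"claw":1},{"x":-0.004,"y":0.035,"z":0.03,"ax":0,"ay":0,"az":0,"claw":1},{"x":0,"y":0,"z":0.03,"ax":0,"ay":0,"az":0,"claw":1},{"x":0,"y":0,"z":0,"ax":0,"ay":0,"az":0,"claw":1},{"x":0,"y":0,"z":0,"ax":0,"ay":0,"az":0,"claw":1}]'; python3 to.py .4506 .34 .01 11.8
cat > e.py <<'E'
from fit import *
np.set_printoptions(precision=4,suppress=True)
p=snapshot("top"); X=np.array([.5456,-.178]); mm=None
mx=np.array([.6885,-.031]); y=-.095
hsv=cv2.cvtColor(p["img"],cv2.COLOR_RGB2HSV); m=cv2.inRange(hsv,(4,130,40),(18,255,255)); r,c=np.nonzero(m)
k=(abs(c-340)<40)&(abs(r-220)<40); print("orange px",k.sum(),r[k].min(),r[k].max(),c[k].min(),c[k].max())
for n,X in dict(gripback=[-.05,0,.044],gripfront=[-.01,0,.044],rear=[-.055,0,.004]).items():
    c_,s_=np.cos(y),np.sin(y); o=mx+[c_*-.119-s_*-.165, s_*-.119+c_*-.165]
    w=[o[0]+c_*X[0],o[1]+s_*X[0],X[2]]; print(n,np.round(proj(p,w),1))
a=p["img"][180:260,290:390,::-1]; cv2.imwrite("pics/e1.png",cv2.resize(a,None,fx=7,fy=7))
E
python3 e.py
```

```text
time_s: 13.25
tcp_pos: [0.452, 0.3383, 0.1132]
tcp_rot: [0.001, -0.103, 0.995, 0.0]
wrist_force: [-0.4, 0.2, 0.0]
opening: 0.0853
finger_force: 0.0
t 13.25 tcp [0.452  0.3383 0.1132] head 11.81 tilt [0.001 0.001] q6 -2.3
az 0.01 x 1.0 y 1.9 z 103.2 mm
orange px 190 211 231 332 342
gripback [227.  339.1]
gripfront [212.7 339.8]
rear [230.8 336.9]
```

View pics/e1.png

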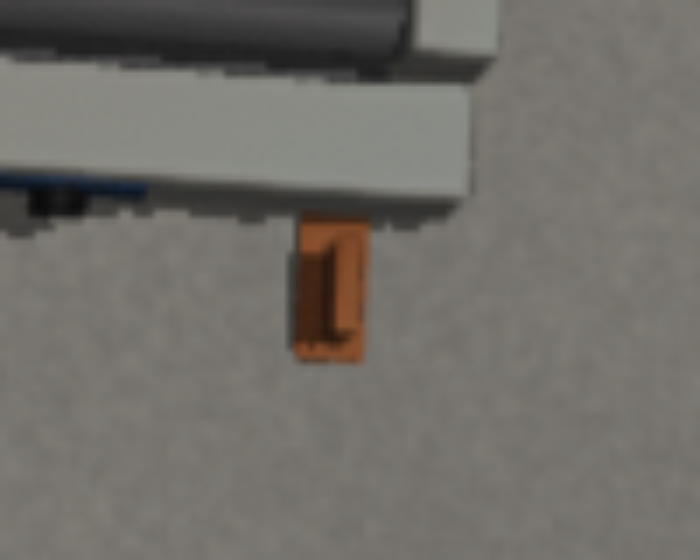

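The shim lies flat at crop (300–368, 215–360), its blade running under the chassis. Its rear edge is at row 231 against 230.8 predicted, so the tip is at about x = -64 mm in the mixer frame. Now the bottle.

```bash
python3 -m pendant '[{"x":0,"y":0.0015,"z":0.04,"ax":0,"ay":0,"az":0,"claw":1},{"x":0,"y":0,"z":0.04,"ax":0,"ay":0,"az":0,"claw":1},{"x":0,"y":0,"z":0.021,"ax":0,"ay":0,"az":0,"claw":0.7},{"x":0,"y":0,"z":0,"ax":0,"ay":0,"az":0,"claw":0.6},{"x":0,"y":0,"z":0,"ax":0,"ay":0,"az":0,"claw":0.6},{"x":0,"y":0,"z":0,"ax":0,"ay":0,"az":0,"claw":0.6}]'; python3 to.py .4506 .34 .01 11.8
```

```text
time_s: 14.05
tcp_pos: [0.4518, 0.3404, 0.0128]
tcp_rot: [0.001, -0.103, 0.995, 0.001]
wrist_force: [0.5, -0.1, 0.4]
opening: 0.051
finger_force: 0.0
t 14.05 tcp [0.4518 0.3404 0.0128] head 11.81 tilt [0.002 0.003] q6 -2.3
az 0.01 x 1.3 y -0.2 z 2.8 mm
```

```bash
python3 - <<'E'
from h import *
p=snapshot("scene"); a,b=[int(x) for x in proj(p,[.45,.34,.015])]
cv2.imwrite("pics/g1.png",cv2.resize(p["img"][a-40:a+40,b-50:b+50,::-1],None,fx=6,fy=6))
E
```

```text
(no output)
```

View pics/g1.png

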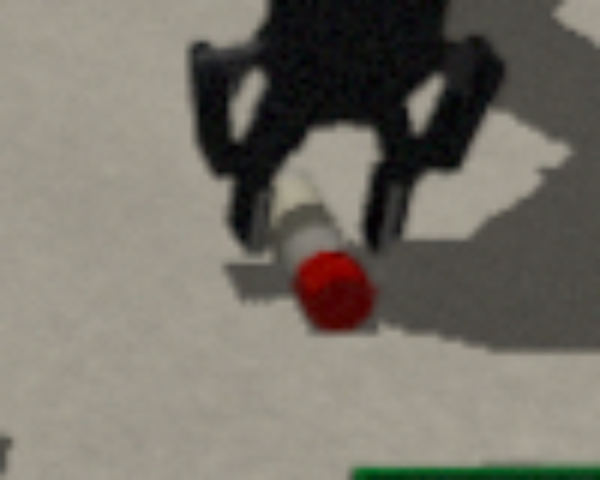

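The bottle lies between the open fingers, cap at crop (335,290). I'll lower a little, because partly open pads sit farther back, and then grip.

```bash
python3 -m pendant '[{"x":0,"y":0,"z":0.0055,"ax":0,"ay":0,"az":0,"claw":0.6},{"x":0,"y":0,"z":0,"ax":0,"ay":0,"az":0,"claw":0.45},{"x":0,"y":0,"z":0,"ax":0,"ay":0,"az":0,"claw":0.3},{"x":0,"y":0,"z":0,"ax":0,"ay":0,"az":0,"claw":0.2},{"x":0,"y":0,"z":0,"ax":0,"ay":0,"az":0,"claw":0.2},{"x":0,"y":0,"z":0,"ax":0,"ay":0,"az":0,"claw":0.2}]'; python3 -m pendant '[{"x":0,"y":0,"z":-0.01,"ax":0,"ay":0,"az":0,"claw":0.2},{"x":0,"y":0,"z":-0.01,"ax":0,"ay":0,"az":0,"claw":0.2},{"x":0,"y":0,"z":0,"ax":0,"ay":0,"az":0,"claw":0.2}]';python3 to.py .4506 .34 .19 11.8
```

```text
time_s: 14.85
tcp_pos: [0.4511, 0.3397, 0.0056]
tcp_rot: [0.0, -0.103, 0.995, 0.0]
wrist_force: [0.1, -0.2, 1.8]
opening: 0.0282
finger_force: 59.1
time_s: 15.22
tcp_pos: [0.4516, 0.3402, 0.0268]
tcp_rot: [0.001, -0.103, 0.995, 0.001]
wrist_force: [-0.7, 1.1, -1.0]
opening: 0.0276
finger_force: 59.1
t 15.225 tcp [0.4516 0.3402 0.0268] head 11.81 tilt [0.002 0.002] q6 -2.3
az 0.01 x 1.0 y -0.0 z -163.2 mm
```

```bash
python3 -m pendant '[{"x":0,"y":0,"z":-0.03,"ax":0,"ay":0,"az":0,"claw":0.2},{"x":0,"y":0,"z":-0.045,"ax":0,"ay":0,"az":0,"claw":0.2},{"x":0,"y":0,"z":-0.045,"ax":0,"ay":0,"az":-9.1,"claw":0.2},{"x":0,"y":0,"z":-0.04,"ax":0,"ay":0,"az":-9.1,"claw":0.2},{"x":0,"y":0,"z":0,"ax":0,"ay":0,"az":-9.1,"claw":0.2},{"x":0,"y":0,"z":0,"ax":0,"ay":0,"az":-9.1,"claw":0.2},{"x":0,"y":0,"z":0,"ax":0,"ay":0,"az":-9.1,"claw":0.2},{"x":0,"y":0,"z":0,"ax":0,"ay":0,"az":-9.1,"claw":0.2},{"x":0,"y":0,"z":0,"ax":0,"ay":0,"az":-9.1,"claw":0.2},{"x":0,"y":0,"z":0,"ax":0,"ay":0,"az":-9.1,"claw":0.2},{"x":0,"y":0,"z":0,"ax":0,"ay":0,"az":0,"claw":0.2}]';python3 to.py .6547 -.0278 .15 84.6
```

```text
time_s: 16.6
tcp_pos: [0.4508, 0.3394, 0.1853]
tcp_rot: [-0.0, -0.672, 0.74, 0.0]
wrist_force: [-0.4, 0.3, -0.3]
opening: 0.0282
finger_force: 59.1
t 16.6 tcp [0.4508 0.3394 0.1853] head 84.49 tilt [-0. -0.] q6 -1.03
az -0.11 x 346.4 y -237.6 z 35.3 mm
```

```bash
python3 -m pendant '[{"x":0.025,"y":-0.017,"z":0,"ax":0,"ay":0,"az":0,"claw":0.2},{"x":0.04,"y":-0.027,"z":0,"ax":0,"ay":0,"az":0,"claw":0.2},{"x":0.045,"y":-0.031,"z":0,"ax":0,"ay":0,"az":0,"claw":0.2},{"x":0.045,"y":-0.031,"z":0,"ax":0,"ay":0,"az":0,"claw":0.2},{"x":0.045,"y":-0.031,"z":0,"ax":0,"ay":0,"az":0,"claw":0.2},{"x":0.045,"y":-0.031,"z":0,"ax":0,"ay":0,"az":0,"claw":0.2},{"x":0.045,"y":-0.031,"z":0,"ax":0,"ay":0,"az":0,"claw":0.2},{"x":0.04,"y":-0.027,"z":0,"ax":0,"ay":0,"az":0,"claw":0.2},{"x":0.016,"y":-0.0116,"z":0,"ax":0,"ay":0,"az":0,"claw":0.2},{"x":0,"y":0,"z":0.02,"ax":0,"ay":0,"az":0,"claw":0.2},{"x":0,"y":0,"z":0.015,"ax":0,"ay":0,"az":0,"claw":0.2},{"x":0,"y":0,"z":0,"ax":0,"ay":0,"az":0,"claw":0.2}]';python3 to.py .6547 -.0278 .1 84.6
```

```text
time_s: 18.1
tcp_pos: [0.6538, -0.0267, 0.1488]
tcp_rot: [-0.001, -0.673, 0.74, 0.001]
wrist_force: [-0.3, 0.1, 0.3]
opening: 0.0279
finger_force: 59.2
t 18.1 tcp [ 0.6538 -0.0267  0.1488] head 84.6 tilt [-0.004 -0.   ] q6 -0.3
az 0.00 x 1.0 y -1.0 z 48.8 mm
```

```bash
python3 -m pendant '[{"x":0.0005,"y":-0.0005,"z":0.02,"ax":0,"ay":0,"az":0,"claw":0.2},{"x":0,"y":0,"z":0.015,"ax":0,"ay":0,"az":0,"claw":0.2},{"x":0,"y":0,"z":0.006,"ax":0,"ay":0,"az":0,"claw":0.2},{"x":0,"y":0,"z":0,"ax":0,"ay":0,"az":0,"claw":0.2},{"x":0,"y":0,"z":0,"ax":0,"ay":0,"az":0,"claw":0.2}]';python3 to.py .6547 -.0278 .1 84.6; python3 - <<'E'
from h import *
p=snapshot("scene"); a,b=[int(x) for x in proj(p,[.6547,-.028,.109])]
cv2.imwrite("pics/k1.png",cv2.resize(p["img"][a-45:a+45,b-65:b+65,::-1],None,fx=6,fy=6))
E
```

```text
time_s: 18.73
tcp_pos: [0.656, -0.0277, 0.1103]
tcp_rot: [0.001, -0.673, 0.74, -0.0]
wrist_force: [-0.2, -0.1, 0.3]
opening: 0.0277
finger_force: 59.2
t 18.725 tcp [ 0.656  -0.0277  0.1103] head 84.62 tilt [0.001 0.   ] q6 -0.3
az 0.02 x 0.2 y 1.3 z 10.3 mm
```

View pics/k1.png

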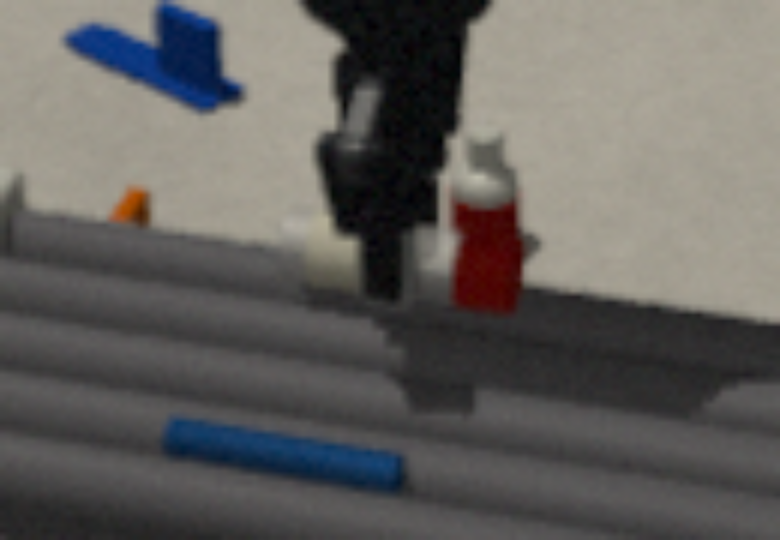

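The bottle is held parallel to the rollers above the front trough, cap at crop (487,255). I'll lower it to contact.

```bash
python3 -m pendant '[{"x":0,"y":0.001,"z":0.004,"ax":0,"ay":0,"az":0,"claw":0.2},{"x":0,"y":0,"z":0.003,"ax":0,"ay":0,"az":0,"claw":0.2},{"x":0,"y":0,"z":0,"ax":0,"ay":0,"az":0,"claw":0.2}]'; python3 -m pendant '[{"x":0,"y":0,"z":0.0015,"ax":0,"ay":0,"az":0,"claw":0.2},{"x":0,"y":0,"z":0,"ax":0,"ay":0,"az":0,"claw":0.2},{"x":0,"y":0,"z":0,"ax":0,"ay":0,"az":0,"claw":0.2}]'
```

```text
time_s: 19.15
tcp_pos: [0.6542, -0.0277, 0.1021]
tcp_rot: [-0.0, -0.673, 0.74, 0.0]
wrist_force: [-0.2, 0.6, -0.5]
opening: 0.028
finger_force: 59.2
time_s: 19.52
tcp_pos: [0.6546, -0.0277, 0.1011]
tcp_rot: [0.0, -0.673, 0.74, -0.0]
wrist_force: [0.6, 0.3, -0.2]
opening: 0.0274
finger_force: 59.3
```

```bash
python3 -m pendant '[{"x":0,"y":0,"z":0.001,"ax":0,"ay":0,"az":0,"claw":0.2},{"x":0,"y":0,"z":0,"ax":0,"ay":0,"az":0,"claw":0.2},{"x":0,"y":0,"z":0,"ax":0,"ay":0,"az":0,"claw":0.2}]'; python3 -m pendant '[{"x":0,"y":0,"z":0.001,"ax":0,"ay":0,"az":0,"claw":0.2},{"x":0,"y":0,"z":0,"ax":0,"ay":0,"az":0,"claw":0.2},{"x":0,"y":0,"z":0,"ax":0,"ay":0,"az":0,"claw":0.2}]'
```

```text
time_s: 19.9
tcp_pos: [0.655, -0.0277, 0.1004]
tcp_rot: [0.0, -0.673, 0.74, -0.0]
wrist_force: [1.6, -0.6, 1.0]
opening: 0.0285
finger_force: 59.4
time_s: 20.27
tcp_pos: [0.6551, -0.0277, 0.1002]
tcp_rot: [0.001, -0.673, 0.74, -0.001]
wrist_force: [-0.3, -0.4, 5.8]
opening: 0.0279
finger_force: 59.9
```

Contact felt at 5.8 N, at the expected height. Releasing.

```bash
python3 -m pendant '[{"x":0,"y":0,"z":-0.0005,"ax":0,"ay":0,"az":0,"claw":0.36},{"x":0,"y":0,"z":0,"ax":0,"ay":0,"az":0,"claw":0.45},{"x":0,"y":0,"z":0,"ax":0,"ay":0,"az":0,"claw":0.55},{"x":0,"y":0,"z":0,"ax":0,"ay":0,"az":0,"claw":0.55},{"x":0,"y":0,"z":-0.01,"ax":0,"ay":0,"az":0,"claw":0.55},{"x":0,"y":0,"z":-0.03,"ax":0,"ay":0,"az":0,"claw":0.55},{"x":0,"y":0,"z":-0.05,"ax":0,"ay":0,"az":0,"claw":0.55},{"x":-0.04,"y":0.04,"z":-0.03,"ax":0,"ay":0,"az":0,"claw":0.55},{"x":-0.04,"y":0.05,"z":0,"ax":0,"ay":0,"az":0,"claw":0.55},{"x":-0.04,"y":0.05,"z":0,"ax":0,"ay":0,"az":0,"claw":0.55},{"x":-0.04,"y":0.05,"z":0,"ax":0,"ay":0,"az":0,"claw":0.55},{"x":0,"y":0,"z":0,"ax":0,"ay":0,"az":0,"claw":0.55}]'; python3 - <<'E'
from fit import *
np.set_printoptions(precision=4,suppress=True)
p=snapshot("top");s=snapshot("scene")
for q in(p,s):
    a=masks("bottle",q,proj(q,[.6547,-.028,.109]))
    if a is None: continue
    M["bottle"]=lambda h:[cyl(.094,.015,.109)]
    v,e=fit("bottle",[(q,a)],(.655,-.028,1.476)); d=v[:2]-[.6885,-.031]; c,n=np.cos(-.095),np.sin(-.095)
    print("mixer frame",c*d[0]+n*d[1],-n*d[0]+c*d[1],v[2]+.095-np.pi/2,e)
cv2.imwrite("pics/z.png",np.hstack([cv2.resize(p["img"][100:260,180:380,::-1],(400,320)),cv2.resize(s["img"][170:330,150:350,::-1],(400,320))]))
E
```

```text
time_s: 21.78
tcp_pos: [0.4822, 0.1475, 0.2203]
tcp_rot: [0.001, -0.675, 0.738, 0.0]
wrist_force: [-0.5, 0.3, 0.5]
opening: 0.047
finger_force: 0.0
mixer frame -0.03574833080790889 -0.0017452741449038333 0.0026007367548384064 0.06571691176470588
mixer frame -0.03201619024058016 0.0016145337963908374 0.01805536277708719 0.07903306613226453
```

View pics/z.png

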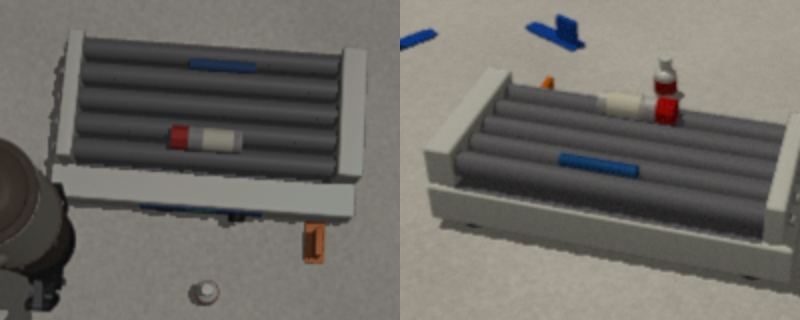

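The bottle lies in the front trough, at about (205,138) in the left panel, parallel to the rollers. The shim is in place at (315,243), and the dropper and tube look undisturbed.

```bash
python3 -c "
from workcell import hand_in; print(hand_in())"
```

```text
the job is handed in; nothing more can be done
None
```

I pushed the shim under the padless front right foot, where it went in without jamming, laid the bottle in the front trough between two rollers, and handed the job in; no verdict was returned.

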